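# Lock a paint bottle in the cam clamp

### The arm

A 7-joint arm with a two-finger parallel gripper is mounted at the origin on a cart in front of the work surface, level with it; the furniture and walls round the work are solid. World frame = base frame: x ahead of the robot, y to its left, z up, the work surface at z = 0. Lengths are in mm, angles in rad, forces in N, time in s.
With the tool pointing down it reaches from about 425 to 1025 mm from the base axis. Payload 3.6 kg.
Tool frame: the origin (TCP) lies midway between the tips of the shut fingers; the grasp point (between the pads) lies 19 mm behind it; z points along the fingers, y is the line along which they close (so a half turn about z gives the same grasp; the last joint's range is limited). The gripper opens to 85 mm and grips with 20 to 120 N. Pads are 22 mm wide; open, the fingers measure 114 mm over their backs; the gripper's body (76 mm by 85 mm) begins 54 mm behind the grasp point. The pads swing forward as they close: fully open they stand 13 mm farther back than shut.
Start: joints at [-1.329, 0.591, 0.048, 1.609, -0.033, 0.943, -0.034], TCP at [238.901, 684.512, 231.302] pointing down, gripper open.
Joint ranges: [-2.69, 2.69], [-0.47, 2.24], [-1.27, 1.36], [0.19, 2.51], [-1.53, 4.68], [0.08, 2.07], [-3.09, 3.09]. Speed limits (rad/s): [2.57, 2.57, 3.14, 3.14, 3.14, 3.14, 3.14].

### API

Orientations are given as a 3x3 rotation matrix whose columns are the frame's x, y, z axes.
In Python, from plant import * gives the robot as it stands. The module is installed in compiled form; this text tells all that it offers.
- The arm moves only by the tool send_rows, never from a script. Its argument "commands" is a list of rows, each a list of 7 numbers: the shift along the tool's x, y, z scaled (see below), then the turn, a rotation vector about the tool's x, y, z scaled (see below), then the opening, from -1 (shut) to 1 (fully open). In form: [[x, y, z, rx, ry, rz, hand], ...]. A call has 1 to 10 rows; each row shifts and turns the commanded pose from where the row before left it, along the tool's axes as they then stand; what a row does not reach is not made up. The controller multiplies each number of a shift by 0.025 m and each number of a turn by 180 degrees. A row lasts 1/10 s, in which the tool goes at most 50 mm and 8.59 degrees, less where a joint would pass 70% of its speed; a pose out of reach is approached as far as the arm can. A call with a number of a shift or a turn outside -1 to 1 is refused whole. A call with a gripper value outside its range is refused whole. The fingers move at their own pace and stop on an object; "newtons" is the grip in N (left out, the last holds). Time passes only in rows, so rows that do not move let the fingers close. It gives the time, the measured TCP pose, the force, the opening and the grip force at its end, in the units of the state.
- get_obs(): the state, without advancing time (a new reading comes with each control period).
- capture(name): name is "scene" or "top"; returns a dict with "frame" (384x512x3 uint8, red, green, blue), "mtx" (3x3 intrinsics, pixels), "cam_to_world" (4x4, takes a point from camera to world coordinates). Camera axes: x right, y down, z forward; pixel columns grow to the right and rows downward; lengths in mm; the calibration is good to about 2 mm. A picture is of the moment at which its call begins. There is no depth.
- close_job(): hands the job in; it is judged then, once.
The state is a dict: "clock": time; "joint_pos": joint angles; "joint_vel": joint speeds; "effort": joint torques, N m; "ee_pos": TCP position; "ee_rot": TCP orientation; "ft_force": force on the tool from outside, world axes, zero at the start; "wrist_torque": the same for the moment, N m; "finger_gap": finger opening in mm; "grasp_force": force on a finger pad.
Only numpy, scipy, OpenCV 4.12 (cv2) and the standard library are available. Lean on these libraries where they do the work, as an engineer would, in place of code of your own. Each camera call takes 0.05 s, during which the arm holds its last target. There are 200 camera calls.

### The job

The cap of the paint bottle on the clamp board has dried on, so lock the bottle in the cam clamp, ready for unscrewing. Pick nothing up, only push with a fingertip: first swing the clamp's lever back to its open pin, then push the bottle along the fence until it stands in the corner against the end stop, then push the lever the other way until the cam grips the bottle firmly. Keep the bottle upright on the board and do not disturb the things beside it.

Things in the scene. Friction and masses are not known exactly. Their poses are not given: they have to be found in the camera images.
- board: Brown wooden clamp board, fixed on the bench, 10 mm thick; origin on the bench; x along the fence towards the end stop, y to the fence, z up. Covers x -90..100, y -92..64 mm. Pale rubber-lined fence along x (-73..97), face at y = 40; end stop closes the far end, face at x = 76.5 (y 8..42); both 28 mm above the bench. A 6 mm steel pin, top 36 mm up, at (92, -35) is the lever's open stop
- seat (a point): where the bottle's centre (point bottle_mid) is when the bottle is home, touching fence and end stop: board frame (60, 23.5, 33) mm
- pivot (a point): point on the lever's vertical hinge axis, at the height of its bar, 32 mm above the bench: board frame (62, -16) mm. A hexagon nut stands on it up to 44 mm
- swing (a joint): Clamp lever angle, rad: 0 = open, on the pin; grows clockwise from above, to 2.0; starts closed, 1.35 to 1.65. The bar points at -(0.873 + q) from board x about z. Stiff hinge, stays put, 1.7 N at 62 mm moves it. Closed, the cam blocks the channel; open leaves 41 mm. With the bottle home the cam meets it at q = 1.13; 0.1 to 0.2 rad more (5 to 10 N on the bar) is firm, and it locks itself
- lever_end (a point): centre of the black ball, 19 mm in diameter, at the end of the lever, 86 mm from the pivot, 32.5 mm above the bench
- lever_push (a point): point on the lever 62 mm from the pivot, 32.5 mm above the bench, a good place to push, on either side. Inside it a steel bar 12 mm wide, 28 to 35 mm above the bench; from there outwards a black round grip 13 mm thick, 26 to 39 mm up; free below, down to the board
- lever: the lever with its cam; origin on the hinge axis at the bench, x along the bar. The cam is a dark wooden disc, 36 mm in diameter, 12 to 27 mm above the bench, under the bar and turning with it, its centre 8 mm off the pivot: as the lever turns clockwise it moves towards the fence
- bottle_mid (a point): middle, half-way up, of the paint bottle to be clamped: white screw cap, round, 33 mm in diameter, 46 mm high (straight body to 37 mm, cap 28 mm in diameter above), about 50 g, loose; it begins standing on the board near the fence, 75 to 105 mm short of home
- small_bottle_mid (a point): middle of a second, smaller bottle with white cap, 28 mm in diameter, 42 mm high, loose on the bench to the left of the board; not to be disturbed
- filler_pot_mid (a point): middle of a low round filler pot with a red lid, 54 mm in diameter, 31 mm high, loose on the bench to the left of the board; not to be disturbed
- sander_mid (a point): middle of a sanding block, 35 x 70 x 15 mm, loose on the bench to the right of the board; not to be disturbed
Not all that is in view belongs to the job. Leave any pink or turquoise look-alike of the part that bears bottle_mid alone.

How it is judged (in metres and radians):
On the way, in this order (a step that is already met when the one before it is completed fails the run):
1. the lever has been swung back to its open pin (within 0.25 rad) (value of joint swing below 0.25 rad), for 0.2 s.
2. the bottle has been pushed along the fence to the end stop (within 5 mm), the cam still open (x of bottle_mid in the frame of seat above -0.005 m and y of bottle_mid in the frame of seat above -0.012 m and value of joint swing below 0.7 rad), for 0.2 s.
At the end, for the whole second after the job is handed in: The cam presses on the bottle with more than 5 N by itself, and the bottle stands upright (within 0.1 rad) on the board, at rest, in the corner of fence and end stop (within 3 mm) (contact force between lever and bottle above 5 N and x of bottle_mid in the frame of seat between -0.003 and 0.003 m and y of bottle_mid in the frame of seat between -0.003 and 0.003 m and z of bottle_mid in the frame of seat below 0.003 m and angle between bottle_mid's own z axis and vertical below 0.1 rad and linear speed of bottle below 0.01 m/s and value of joint swing above 1.1 rad); the robot touches nothing.
It fails at once if the bottle is lifted off the board (z of bottle_mid in the frame of seat above 0.008 m).
It fails at once if the bottle is tipped (angle between bottle_mid's own z axis and vertical above 0.4 rad).
It fails at once if the small bottle is moved or tipped (distance of small_bottle_mid from where it was at the start of the episode above 0.015 m or angle between small_bottle_mid's own z axis and vertical above 0.4 rad).
It fails at once if the filler pot is moved (distance of filler_pot_mid from where it was at the start of the episode above 0.015 m).
It fails at once if the sanding block is moved (distance of sander_mid from where it was at the start of the episode above 0.015 m).
It also fails if it takes over 72 s, if anything falls off the work surface, if the arm or the gripper's body presses on something with over 40 N, if the wrist force passes 120 N, or if a joint passes its speed limit or range.

## Working session

There is one attempt and no reset: what is moved stays moved. The work goes in short steps, Python scripts to look and compute and a tool call to move; the robot and the scene stay as the last step left them, time stands still between calls to the robot, and variables do not carry over. Pictures are saved under pics/ and viewed, at most 10 in all, crops included, and the job is handed in when it is done.

Besides the shell and the picture viewer there is one more tool, called after "Call:" as name([rows], argument=value, ...), one row to a line, values as JSON. send_rows: Moves the arm, as the interface text tells. Its arguments: {"type":"object","properties":{"commands":{"type":"array"},"newtons":{"type":"number"}},"required":["commands"]}

```bash
mkdir -p pics
cat > h.py <<'E'
import numpy as np, cv2
from plant import *
def save(n,f):
    c=capture(n); cv2.imwrite('pics/'+f,cv2.cvtColor(c["frame"],cv2.COLOR_RGB2BGR)); np.savez('pics/'+f+'.npz',**c); return c
def ray(c,u,v,z):
    M=np.array(c["cam_to_world"]);d=M[:3,:3]@np.linalg.inv(c["mtx"])@[u,v,1];o=M[:3,3]
    return o+d*(z-o[2])/d[2]
def proj(c,p):
    M=np.linalg.inv(c["cam_to_world"]);q=c["mtx"]@(M[:3,:3]@p+M[:3,3]);return q[:2]/q[2]
E
python3 - <<'E'
from h import *
a=save("top","t0.png");b=save("scene","s0.png")
for c in(a,b):print(np.round(c["cam_to_world"],2).tolist(),np.round(c["mtx"]).tolist())
o=get_obs();print(o["clock"],o["ee_pos"],np.round(o["ee_rot"],3),o["finger_gap"])
cv2.imwrite('pics/both.png',cv2.resize(np.hstack([cv2.imread('pics/t0.png'),cv2.imread('pics/s0.png')]),(800,300)))
E
```

```text
[[0.03, -0.99, 0.13, 451.31], [-1.0, -0.03, -0.03, 64.19], [0.04, -0.13, -0.99, 886.87], [0.0, 0.0, 0.0, 1.0]] [[480.0, 0.0, 262.0], [0.0, 480.0, 190.0], [0.0, 0.0, 1.0]]
[[0.43, -0.56, 0.71, -45.06], [-0.9, -0.25, 0.35, -230.09], [-0.01, -0.79, -0.61, 590.44], [0.0, 0.0, 0.0, 1.0]] [[470.0, 0.0, 257.0], [0.0, 470.0, 195.0], [0.0, 0.0, 1.0]]
0.1 [238.62071077 683.80282021 230.23709562] [[-0.944  0.329 -0.001]
 [ 0.329  0.944 -0.002]
 [-0.    -0.002 -1.   ]] 85.38123288873334
```

View pics/t0.png

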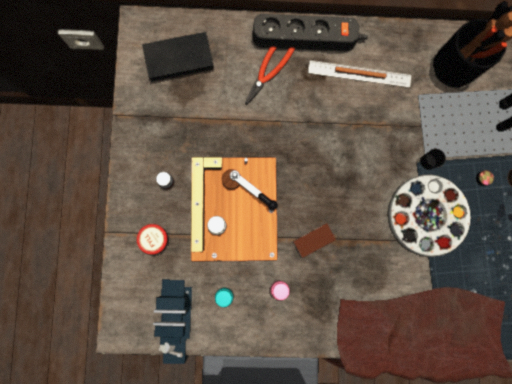

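View pics/s0.png

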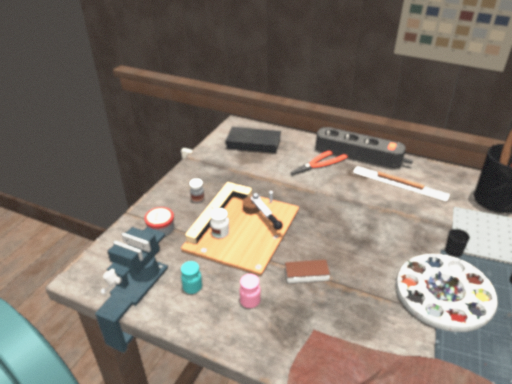

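Top view: the bottle on the board is the white cap at (216,226). Others that could be taken for it are the small white-cap bottle at (164,180), beside the board on the bench, the turquoise one at (224,298) and the pink one at (280,291). By the description I choose (216,226). The lever runs from the nut at (233,176) to the ball at (272,204).

```bash
cat > m.py <<'E'
from h import *
def load(f): return dict(np.load('pics/'+f+'.npz'))
def blob(m,near):
    n,l,s,c=cv2.connectedComponentsWithStats(m.astype(np.uint8)*255)
    k=1+np.argmin(np.hypot(*(c[1:]-near).T)+(s[1:,4]<15)*1e4); return c[k],s[k],(l==k)
E
python3 - <<'E'
from m import *
c=load('t0.png');f=c["frame"];hsv=cv2.cvtColor(f,cv2.COLOR_RGB2HSV)
H,S,V=[hsv[...,i].astype(int) for i in range(3)]
_,s,m=blob((H>5)&(H<20)&(S>150)&(V>120),(245,225));print(s)
cnt=max(cv2.findContours(m.astype(np.uint8),0,2)[0],key=cv2.contourArea)
w=np.array([ray(c,*p[0],10)[:2] for p in cnt],np.float32)
r=cv2.minAreaRect(w);print(r,cv2.boxPoints(r).round(1).tolist())
_,s,m=blob((H>18)&(H<32)&(S>60)&(S<160)&(V>150),(197,210));print('fence',s)
cnt=max(cv2.findContours(m.astype(np.uint8),0,2)[0],key=cv2.contourArea)
w=np.array([ray(c,*p[0],28)[:2] for p in cnt],np.float32)
r=cv2.minAreaRect(w);print(r,cv2.boxPoints(r).round(1).tolist())
W=(S<50)&(V>150)
p,s,_=blob(W,(216,226));print('cap',p,s,ray(c,*p,56))
p,s,_=blob(W,(164,180));print('small',p,s,ray(c,*p,42))
p,s,_=blob(V<60,(272,204));print('grip',p,s)
cv2.imwrite('pics/c0.png',cv2.resize(cv2.cvtColor(f,cv2.COLOR_RGB2BGR)[140:275,140:345],None,fx=3.9,fy=3.9,interpolation=2))
E
```

```text
[ 191  157   86  104 6253]
((535.50048828125, 84.56266784667969), (190.48439025878906, 153.56887817382812), 1.4450207948684692) [[438.3999938964844, 158.89999389648438], [442.20001220703125, 5.400000095367432], [632.5999755859375, 10.199999809265137], [628.7999877929688, 163.6999969482422]]
fence [ 191  157   31   95 1256]
((539.7987670898438, 135.12734985351562), (169.35595703125, 54.252784729003906), 2.311459541320801) [[454.1000061035156, 158.8000030517578], [456.29998779296875, 104.5999984741211], [625.5, 111.4000015258789], [623.2999877929688, 165.60000610351562]]
cap [216.19433198 224.68825911] [208 216  18  18 247] [500.51053485 113.35926261  56.        ]
small [162.59375 178.21875] [156 171  14  15 160] [580.48256522 212.13227525  42.        ]
grip [268.14285714 201.91428571] [259 194  19  16 140]
```

View pics/c0.png

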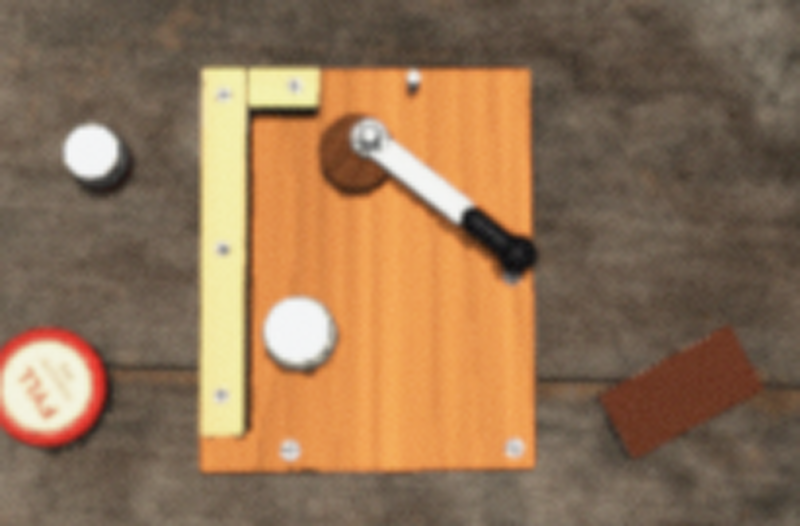

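The close crop shows the white-capped bottle on the board at (299,331). The nut is at (369,133), the ball at (517,252), the pin at (413,74), and the inner corner at (248,109). Next I fit the board pose from these points.

Run:
```python
from m import *
from scipy.optimize import least_squares
c=load('t0.png')
px=lambda x,y:(140+(x+.5)/3.9-.5,140+(y+.5)/3.9-.5)
B=[((-73,40,28),(245,434)),((76.5,40,28),(248,109)),((76.5,8,28),(319,108)),((92,-35,36),(413,74)),((62,-16,44),(369,133)),((-90,-92,10),(536,468)),((100,-92,10),(530,68)),((-90,64,10),(200,471))]
W=np.array([ray(c,*px(*p),b[2])[:2] for b,p in B]);P=np.array([b[:2] for b,_ in B],float)
R=lambda a:np.array([[np.cos(a),-np.sin(a)],[np.sin(a),np.cos(a)]])
f=lambda t:(P@R(t[2]).T+t[:2]-W).ravel()
s=least_squares(f,[535,84,0]);t=s.x;print(t,f(t).reshape(-1,2).round(1).tolist())
np.save('board.npy',t)
tb=lambda w:R(t[2]).T@(w[:2]-t[:2])
b=tb(ray(c,*px(517,252),32.5));print('ball',b,'q',-np.arctan2(*(b-[62,-16])[::-1])-.873, np.hypot(*(b-[62,-16])))
p=px(299,331);print('bottle',tb(ray(c,*p,56)), tb(ray(c,216.2,224.7,56)))
tw=lambda x,y:R(t[2])@[x,y]+t[:2]
for n,q in dict(pivot=(62,-16),seat=(60,23.5),pin=(92,-35)).items():print(n,tw(*q))
print('sander',tb(ray(c,*px(680,392),15)),'small',tb(ray(c,*px(93,153),42)),'pot',tb(ray(c,*px(50,387),31)))
```

```text
[5.29723540e+02 9.91351857e+01 3.75550957e-02] [[0.2, -1.0], [0.0, -0.7], [-0.4, 0.1], [0.6, 0.8], [-0.4, -0.4], [-0.2, 0.3], [0.5, -0.1], [-0.3, 1.0]]
ball [  8.78266681 -83.27321386] q 1.3670639155849857 85.77744374362116
bottle [-28.33477246  15.13924125] [-28.67865251  15.30105249]
pivot [592.28056383  85.47433615]
seat [588.79889644 124.87139177]
pin [622.97278964  67.61412129]
sander [ -55.30530537 -159.64890291] small [ 53.81536893 109.44341623] pot [-51.37350481 128.59235884]
```

Call:
send_rows([
  [0, 0, 0, 0, 0, -0.04, -1],
  [0, 0, 0, 0, 0, -0.04, -1],
  [0, 0, 0, 0, 0, -0.039, -1],
  [-0.4, -0.95, 0, 0, 0, 0, -1],
  [-0.4, -0.95, 0, 0, 0, 0, -1],
  [-0.4, -0.95, 0, 0, 0, 0, -1],
  [-0.4, -0.95, 0, 0, 0, 0, -1],
  [-0.4, -0.95, 0, 0, 0, 0, -1],
  [-0.4, -0.95, 0, 0, 0, 0, -1],
  [-0.4, -0.95, 0, 0, 0, 0, -1],
])

```text
clock: 1.1
ee_pos: [315.4, 519.6, 230.9]
ee_rot: [[-0.999, -0.038, -0.0], [-0.038, 0.999, -0.001], [0.0, -0.001, -1.0]]
ft_force: [1.1, -0.0, 0.2]
finger_gap: -0.1
grasp_force: 0.0
```

Call:
send_rows([
  [-0.4, -0.95, 0, 0, 0, 0, -1],
  [-0.4, -0.95, 0, 0, 0, 0, -1],
  [-0.4, -0.95, 0, 0, 0, 0, -1],
  [-0.4, -0.95, 0, 0, 0, 0, -1],
  [-0.4, -0.95, 0, 0, 0, 0, -1],
  [-0.4, -0.95, 0, 0, 0, 0, -1],
  [-0.4, -0.95, 0, 0, 0, 0, -1],
  [-0.4, -0.95, 0, 0, 0, 0, -1],
  [-0.4, -0.95, 0, 0, 0, 0, -1],
  [-0.4, -0.95, 0, 0, 0, 0, -1],
])

```text
clock: 2.1
ee_pos: [424.2, 286.3, 231.1]
ee_rot: [[-0.999, -0.038, -0.0], [-0.038, 0.999, -0.0], [0.001, -0.0, -1.0]]
ft_force: [-0.2, 0.5, 0.4]
finger_gap: 0.2
grasp_force: 0.0
```

Call:
send_rows([
  [-0.4, -0.95, 0, 0, 0, 0, -1],
  [-0.4, -0.95, 0, 0, 0, 0, -1],
  [-0.4, -0.95, 0, 0, 0, 0, -1],
  [-0.4, -0.95, 0, 0, 0, 0, -1],
  [-0.4, -0.95, 0, 0, 0, 0, -1],
  [-0.4, -0.95, 0, 0, 0, 0, -1],
  [-0.4, -0.95, 0, 0, 0, 0, -1],
  [-0.4, -0.95, 0, 0, 0, 0, -1],
  [-0.4, -0.95, 0, 0, 0, 0, -1],
  [-0.4, -0.95, 0, 0, 0, 0, -1],
])

```text
clock: 3.1
ee_pos: [533.1, 53.0, 231.0]
ee_rot: [[-0.999, -0.038, -0.001], [-0.038, 0.999, -0.0], [0.001, -0.0, -1.0]]
ft_force: [-0.5, 1.0, -0.2]
finger_gap: 0.1
grasp_force: 0.0
```

```bash
cat > st.py <<'E'
from m import *
t=np.load('board.npy');a=t[2];R=np.array([[np.cos(a),-np.sin(a)],[np.sin(a),np.cos(a)]])
def st():
    o=get_obs();e=np.array(o["ee_pos"]);r=np.array(o["ee_rot"]);F=np.array(o["ft_force"])
    print('t',round(o["clock"],2),'tcp board',(R.T@(e[:2]-t[:2])).round(1),'z',e[2].round(1),'F board',(R.T@F[:2]).round(1),F[2].round(1),'gap',round(o["finger_gap"],1),'yawerr deg',round(np.degrees(np.arctan2(-r[1,0],-r[0,0])-a),2),'tilt',r[:2,2].round(3))
E
python3 -c "
from st import *
st()"
```

```text
t 3.1 tcp board [  1.7 -46.3] z 231.0 F board [-0.5  1. ] -0.2 gap 0.1 yawerr deg 0.03 tilt [-0.001 -0.   ]
```

Call:
send_rows([
  [0.39, 0.25, 0.5, 0, 0, 0, -1],
  [0, 0, 1, 0, 0, 0, -1],
  [0, 0, 1, 0, 0, 0, -1],
  [0, 0, 1, 0, 0, 0, -1],
  [0, 0, 1, 0, 0, 0, -1],
  [0, 0, 1, 0, 0, 0, -1],
  [0, 0, 1, 0, 0, 0, -1],
  [0, 0, 1, 0, 0, 0, -1],
  [0, 0, 0.5, 0, 0, 0, -1],
  [0, 0, 0.44, 0, 0, 0, -1],
])

```text
clock: 4.1
ee_pos: [522.9, 59.8, 19.4]
ee_rot: [[-0.999, -0.038, -0.001], [-0.038, 0.999, -0.0], [0.001, -0.0, -1.0]]
ft_force: [-0.3, 0.5, 1.0]
finger_gap: -0.1
grasp_force: 0.0
```

```bash
cat > arc.py <<'E'
from st import *
def wp(q,side,r=64,gap=0):   # side +1: finger on CW side (opening), -1: closing
    th=-(.873+q);u=np.array([np.cos(th),np.sin(th)]);n=side*np.array([np.sin(th),-np.cos(th)])
    return np.array([62,-16])+r*u+n*(gap+6.5+11*abs(n[0])+14.5*abs(n[1]))
def rows(qs,side,r=64):
    o=get_obs();p=R.T@(np.array(o["ee_pos"])[:2]-t[:2])
    for q in qs:
        w=wp(q,side,r);d=w-p;p=w;print(round(q,2),w.round(1),'row',round(-d[0]/25,2),round(d[1]/25,2))
E
python3 -c "
from arc import *
st();rows([1.37,1.27,1.17,1.07,.97,.87,.77,.67,.57,.47,.37,.27,.17,.08],1)"
```

```text
t 4.1 tcp board [ -8.3 -39. ] z 19.4 F board [-0.3  0.5] 1.0 gap -0.1 yawerr deg 0.03 tilt [-0.001 -0.   ]
1.37 [  3.3 -51. ] row -0.46 -0.48
1.27 [  7.5 -57. ] row -0.17 -0.24
1.17 [ 12.5 -62.6] row -0.2 -0.22
1.07 [ 18.2 -67.6] row -0.23 -0.2
0.97 [ 24.6 -72. ] row -0.25 -0.18
0.87 [ 31.5 -75.7] row -0.28 -0.15
0.77 [ 38.9 -78.5] row -0.3 -0.11
0.67 [ 45.9 -80.5] row -0.28 -0.08
0.57 [ 51.1 -81.9] row -0.21 -0.06
0.47 [ 56.5 -83. ] row -0.22 -0.04
0.37 [ 62.2 -83.5] row -0.23 -0.02
0.27 [ 68.1 -83.6] row -0.24 -0.0
0.17 [ 74.1 -83. ] row -0.24 0.02
0.08 [ 79.6 -82. ] row -0.22 0.04
```

Call:
send_rows([
  [-0.23, -0.24, 0, 0, 0, 0, -1],
  [-0.23, -0.24, 0, 0, 0, 0, -1],
  [-0.17, -0.24, 0, 0, 0, 0, -1],
  [-0.2, -0.22, 0, 0, 0, 0, -1],
  [-0.23, -0.2, 0, 0, 0, 0, -1],
  [-0.25, -0.18, 0, 0, 0, 0, -1],
  [-0.28, -0.15, 0, 0, 0, 0, -1],
  [-0.3, -0.11, 0, 0, 0, 0, -1],
  [-0.28, -0.08, 0, 0, 0, 0, -1],
  [-0.21, -0.06, 0, 0, 0, 0, -1],
])

```text
clock: 5.1
ee_pos: [584.7, 19.0, 20.2]
ee_rot: [[-0.999, -0.038, -0.0], [-0.038, 0.999, -0.0], [0.0, -0.0, -1.0]]
ft_force: [-2.6, 1.6, 0.2]
finger_gap: 0.0
grasp_force: 1.0
```

Call:
send_rows([
  [-0.22, -0.04, 0, 0, 0, 0, -1],
  [-0.23, -0.02, 0, 0, 0, 0, -1],
  [-0.24, 0, 0, 0, 0, 0, -1],
  [-0.24, 0.02, 0, 0, 0, 0, -1],
  [-0.12, 0.02, 0, 0, 0, 0, -1],
  [-0.1, 0.02, 0, 0, 0, 0, -1],
  [0, 0, 0, 0, 0, 0, -1],
])

```text
clock: 5.8
ee_pos: [613.6, 20.4, 20.3]
ee_rot: [[-0.999, -0.038, 0.001], [-0.038, 0.999, 0.0], [-0.001, -0.0, -1.0]]
ft_force: [-0.8, -0.5, -1.0]
finger_gap: -0.5
grasp_force: 0.3
```

Run:
```python
from st import *
st()
c=save("top","t1.png")
cv2.imwrite('pics/c1.png',cv2.resize(cv2.imread('pics/t1.png')[120:290,130:330],None,fx=3,fy=3,interpolation=2))
```

```text
t 5.8 tcp board [ 80.9 -81.8] z 20.3 F board [-0.8 -0.5] -1.0 gap -0.5 yawerr deg 0.04 tilt [0.001 0.   ]
```

View pics/c1.png

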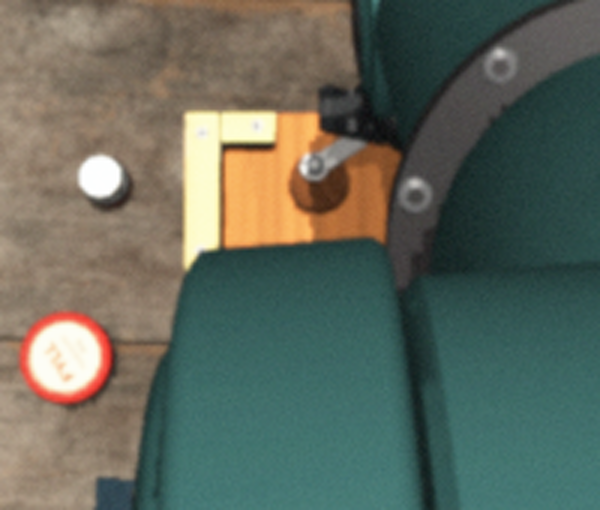

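The crop shows the bar at about -60°, from the nut at (314,163) to (360,140). It is nearly open, with no pin force yet, so I push on gently to the pin.

Call:
send_rows([
  [-0.06, 0.05, 0, 0, 0, 0, -1],
  [-0.06, 0.05, 0, 0, 0, 0, -1],
  [0, 0, 0, 0, 0, 0, -1],
])

```text
clock: 6.15
ee_pos: [616.4, 22.4, 20.4]
ee_rot: [[-0.999, -0.038, 0.001], [-0.038, 0.999, -0.001], [-0.001, -0.001, -1.0]]
ft_force: [-1.0, -1.8, -0.3]
finger_gap: -0.1
grasp_force: 0.7
```

Call:
send_rows([
  [-0.06, 0.05, 0, 0, 0, 0, -1],
  [-0.06, 0.05, 0, 0, 0, 0, -1],
  [0, 0, 0, 0, 0, 0, -1],
])

```text
clock: 6.45
ee_pos: [619.2, 25.0, 20.4]
ee_rot: [[-0.999, -0.038, 0.001], [-0.038, 0.999, -0.001], [-0.0, -0.001, -1.0]]
ft_force: [-0.5, -2.7, 0.4]
finger_gap: 0.3
grasp_force: 1.0
```

Call:
send_rows([
  [-0.06, 0.05, 0, 0, 0, 0, -1],
  [-0.06, 0.05, 0, 0, 0, 0, -1],
  [0, 0, 0, 0, 0, 0, -1],
])

```text
clock: 6.75
ee_pos: [619.4, 25.4, 20.2]
ee_rot: [[-0.999, -0.037, -0.005], [-0.037, 0.999, -0.003], [0.005, -0.003, -1.0]]
ft_force: [-4.0, -5.9, 4.2]
finger_gap: 0.2
grasp_force: 3.6
```

Call:
send_rows([
  [-0.05, 0.05, 0, 0, 0, 0, -1],
  [-0.05, 0.05, 0, 0, 0, 0, -1],
  [0, 0, 0, 0, 0, 0, -1],
])

```text
clock: 7.05
ee_pos: [619.5, 25.6, 20.0]
ee_rot: [[-0.999, -0.035, -0.01], [-0.035, 0.999, -0.006], [0.01, -0.005, -1.0]]
ft_force: [-7.0, -8.5, 6.3]
finger_gap: -0.2
grasp_force: 5.8
```

Call:
send_rows([
  [0.35, -0.27, 0, 0, 0, 0, -1],
  [0.35, -0.27, 0, 0, 0, 0, -1],
  [0.69, 0.37, 0, 0, 0, 0, -1],
  [0.69, 0.37, 0, 0, 0, 0, -1],
  [0.69, 0.37, 0, 0, 0, 0, -1],
  [0.69, 0.37, 0, 0, 0, 0, -1],
  [0.69, 0.37, 0, 0, 0, 0, -1],
  [0.69, 0.37, 0, 0, 0, 0, -1],
  [0, 0, 0, 0, 0, 0, -1],
])

```text
clock: 7.95
ee_pos: [498.5, 70.5, 20.3]
ee_rot: [[-0.999, -0.042, -0.003], [-0.042, 0.999, 0.002], [0.003, 0.002, -1.0]]
ft_force: [-0.8, -0.4, -0.1]
finger_gap: 0.3
grasp_force: 0.0
```

Run:
```python
from st import *
st()
c=save("scene","s1.png")
cv2.imwrite('pics/c2.png',cv2.resize(cv2.imread('pics/s1.png')[120:310,130:350],None,fx=3,fy=3,interpolation=2))
```

```text
t 7.95 tcp board [-32.3 -27.4] z 20.3 F board [-0.8 -0.4] -0.1 gap 0.3 yawerr deg 0.27 tilt [-0.003  0.002]
```

View pics/c2.png

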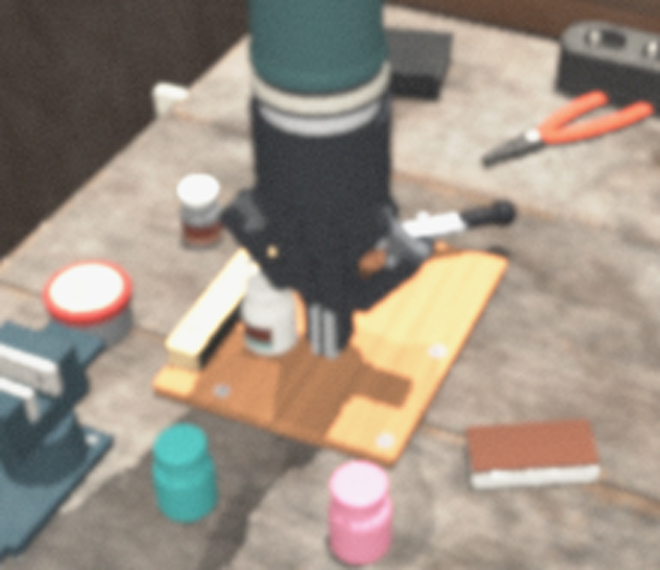

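The scene crop shows the lever open with its ball at (495,213), and the bottle upright by the fence at (268,315). I will push with the face turned 20° so the bottle also seats against the fence.

Call:
send_rows([
  [0.68, 0, 0, 0, 0, 0, -1],
  [0.68, 0, 0, 0, 0, 0, -1],
  [0, 0.58, 0, 0, 0, 0, -1],
  [0, 0.58, 0, 0, 0, 0, -1],
  [0, 0, 0, 0, 0, -0.037, -1],
  [0, 0, 0, 0, 0, -0.037, -1],
  [0, 0, 0, 0, 0, -0.037, -1],
  [0, 0, 0, 0, 0, 0, -1],
])

```text
clock: 8.8
ee_pos: [468.6, 96.0, 20.5]
ee_rot: [[-0.926, -0.377, 0.003], [-0.377, 0.926, 0.001], [-0.003, 0.0, -1.0]]
ft_force: [0.3, 0.1, -0.6]
finger_gap: -0.0
grasp_force: 0.0
```

```bash
python3 -c "
from st import *
st()"
```

```text
t 8.8 tcp board [-61.2  -0.9] z 20.5 F board [0.3 0.1] -0.6 gap -0.0 yawerr deg 19.97 tilt [0.003 0.001]
```

Call:
send_rows([
  [-0.04, 0.1, 0.1, 0, 0, 0, -1],
  [-0.16, 0, 0.05, 0, 0, 0, -1],
  [-0.16, 0, 0, 0, 0, 0, -1],
  [-0.16, 0, 0, 0, 0, 0, -1],
  [-0.16, 0, 0, 0, 0, 0, -1],
  [-0.16, 0, 0, 0, 0, 0, -1],
  [-0.16, 0, 0, 0, 0, 0, -1],
  [-0.16, 0, 0, 0, 0, 0, -1],
  [-0.16, 0, 0, 0, 0, 0, -1],
  [0, 0, 0, 0, 0, 0, -1],
])

```text
clock: 9.8
ee_pos: [496.4, 110.3, 16.5]
ee_rot: [[-0.926, -0.377, -0.0], [-0.377, 0.926, -0.0], [0.0, -0.0, -1.0]]
ft_force: [-0.2, -0.3, -0.7]
finger_gap: 0.1
grasp_force: 0.2
```

Run:
```python
from st import *
st()
c=save("scene","s2.png")
cv2.imwrite('pics/c3.png',cv2.resize(cv2.imread('pics/s2.png')[160:290,150:330],None,fx=3,fy=3,interpolation=2))
```

```text
t 9.8 tcp board [-32.9  12.4] z 16.5 F board [-0.3 -0.3] -0.7 gap 0.1 yawerr deg 19.99 tilt [-0. -0.]
```

View pics/c3.png

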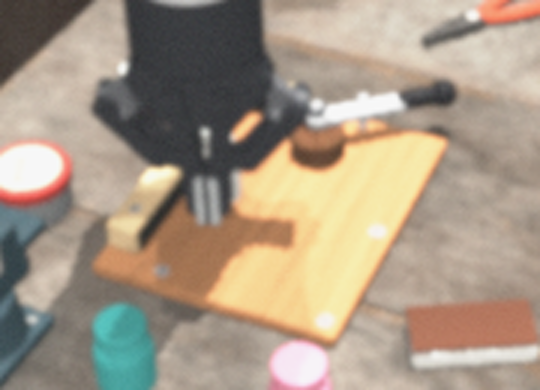

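The bottle is hidden behind the fingertip at (207,205), ahead of it along the fence. I go on along +x.

Call:
send_rows([
  [-0.2, -0.073, 0, 0, 0, 0, -1],
  [-0.2, -0.073, 0, 0, 0, 0, -1],
  [-0.2, -0.073, 0, 0, 0, 0, -1],
  [-0.2, -0.073, 0, 0, 0, 0, -1],
  [-0.2, -0.073, 0, 0, 0, 0, -1],
  [-0.2, -0.073, 0, 0, 0, 0, -1],
  [-0.2, -0.073, 0, 0, 0, 0, -1],
  [-0.2, -0.073, 0, 0, 0, 0, -1],
  [-0.2, -0.073, 0, 0, 0, 0, -1],
  [0, 0, 0, 0, 0, 0, -1],
])

```text
clock: 10.85
ee_pos: [545.5, 112.5, 16.7]
ee_rot: [[-0.926, -0.377, 0.002], [-0.377, 0.926, 0.001], [-0.002, -0.0, -1.0]]
ft_force: [0.1, -0.1, 0.1]
finger_gap: -0.0
grasp_force: 0.0
```

```bash
python3 -c "
from st import *
st()"
```

```text
t 10.85 tcp board [16.2 12.8] z 16.7 F board [ 0.1 -0.1] 0.1 gap -0.0 yawerr deg 20.0 tilt [0.002 0.001]
```

Call:
send_rows([
  [-0.15, -0.055, 0, 0, 0, 0, -1],
  [-0.15, -0.055, 0, 0, 0, 0, -1],
  [-0.15, -0.055, 0, 0, 0, 0, -1],
  [-0.075, -0.027, 0, 0, 0, 0, -1],
  [-0.075, -0.027, 0, 0, 0, 0, -1],
  [0, 0, 0, 0, 0, 0, -1],
])

```text
clock: 11.45
ee_pos: [560.6, 113.2, 16.6]
ee_rot: [[-0.926, -0.377, 0.001], [-0.377, 0.926, 0.0], [-0.001, 0.0, -1.0]]
ft_force: [-1.2, -0.1, -1.1]
finger_gap: -0.6
grasp_force: 0.1
```

Call:
send_rows([
  [-0.075, -0.027, 0, 0, 0, 0, -1],
  [-0.075, -0.027, 0, 0, 0, 0, -1],
  [0, 0, 0, 0, 0, 0, -1],
])

```text
clock: 11.75
ee_pos: [562.9, 112.8, 16.5]
ee_rot: [[-0.926, -0.377, -0.002], [-0.377, 0.926, -0.001], [0.002, 0.0, -1.0]]
ft_force: [-3.4, -0.5, 2.3]
finger_gap: 0.2
grasp_force: 1.5
```

Call:
send_rows([
  [-0.075, -0.02, 0, 0, 0, 0, -1],
  [-0.05, 0, 0, 0, 0, 0, -1],
  [0, 0, 0, 0, 0, 0, -1],
  [0, 0, 0, 0, 0, 0, -1],
])

```text
clock: 12.15
ee_pos: [562.9, 112.7, 16.1]
ee_rot: [[-0.926, -0.377, -0.008], [-0.377, 0.926, -0.002], [0.008, 0.001, -1.0]]
ft_force: [-6.7, -2.3, 4.9]
finger_gap: -0.1
grasp_force: 3.5
```

```bash
python3 -c "
from st import *
st()"
```

```text
t 12.15 tcp board [33.7 12.3] z 16.1 F board [-6.7 -2. ] 4.9 gap -0.1 yawerr deg 20.02 tilt [-0.008 -0.002]
```

The bottle is against the stop, with a steady reaction. I back off, rise, and move round to the far side of the lever.

Call:
send_rows([
  [0.3, 0.1, 0, 0, 0, 0, -1],
  [0.8, 0.3, 0, 0, 0, 0, -1],
  [0, 0, -1, 0, 0, 0, -1],
  [0, 0, -1, 0, 0, 0, -1],
  [0, 0, -1, 0, 0, 0.037, -1],
  [0, 0, -1, 0, 0, 0.037, -1],
  [0, 0, -1, 0, 0, 0.037, -1],
  [0, -1, 0, 0, 0, 0, -1],
  [0, -1, 0, 0, 0, 0, -1],
  [0, -1, 0, 0, 0, 0, -1],
])

```text
clock: 13.15
ee_pos: [542.4, 37.8, 142.4]
ee_rot: [[-0.999, -0.04, 0.005], [-0.04, 0.999, 0.001], [-0.005, 0.001, -1.0]]
ft_force: [0.2, 0.0, 0.2]
finger_gap: -0.2
grasp_force: 0.0
```

Call:
send_rows([
  [-1, -1, 0, 0, 0, 0, -1],
  [-1, -1, 0, 0, 0, 0, -1],
  [-1, -1, 0, 0, 0, 0, -1],
  [-1, -1, 0, 0, 0, 0, -1],
  [0, 0, 0, 0, 0, 0, -1],
])

```text
clock: 13.65
ee_pos: [649.9, -63.9, 142.5]
ee_rot: [[-0.999, -0.032, 0.009], [-0.032, 0.999, -0.004], [-0.009, -0.004, -1.0]]
ft_force: [0.6, -0.2, -0.1]
finger_gap: 0.2
grasp_force: 0.0
```

Run:
```python
from st import *
st()
c=save("top","t3.png");d=save("scene","s3.png")
cv2.imwrite('pics/c4.png',np.hstack([cv2.resize(cv2.imread('pics/t3.png')[140:275,180:310],(390,405),interpolation=2),cv2.resize(cv2.imread('pics/s3.png')[165:300,180:310],(390,405),interpolation=2)]))
```

```text
t 13.65 tcp board [ 114.  -167.4] z 142.5 F board [ 0.6 -0.2] -0.1 gap 0.2 yawerr deg -0.3 tilt [ 0.009 -0.004]
```

View pics/c4.png

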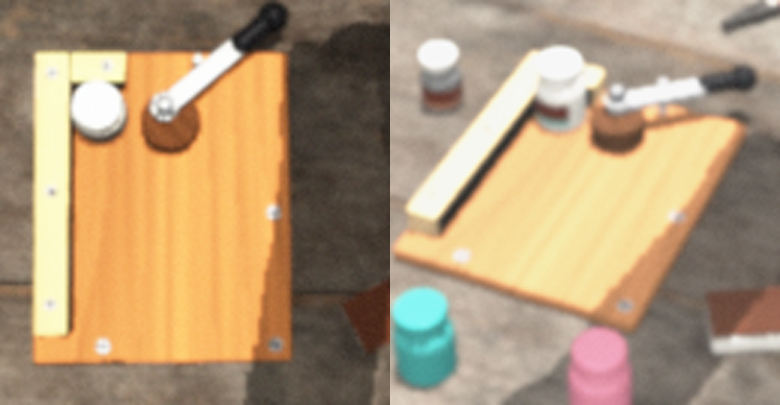

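The left half (top view) shows the bottle in the corner at (98,110), the nut at (163,106) and the ball at (272,15), so the lever is open. The right half (scene view) shows the bottle upright.

Call:
send_rows([
  [-0.25, 0.9, 0, 0, 0, 0, -1],
  [-0.25, 0.9, 0, 0, 0, 0, -1],
  [-0.25, 0.9, 0, 0, 0, 0, -1],
  [-0.25, 0.9, 0, 0, 0, 0, -1],
  [0, 0.9, 0, 0, 0, 0, -1],
  [0, 0.5, 0, 0, 0, 0, -1],
  [0, 0, 0, 0, 0, 0, -1],
])

```text
clock: 14.45
ee_pos: [663.5, 71.9, 141.5]
ee_rot: [[-0.999, -0.044, -0.0], [-0.044, 0.999, 0.002], [0.0, 0.002, -1.0]]
ft_force: [0.0, 0.6, 0.9]
finger_gap: 0.1
grasp_force: 0.0
```

```bash
sed -i 's/14.5\*/9*/' arc.py; python3 -c "
from arc import *
st();print(wp(0,-1,66,0),wp(0,-1,66,15))"
```

```text
t 14.45 tcp board [132.7 -32.2] z 141.5 F board [0.  0.6] 0.9 gap 0.1 yawerr deg 0.37 tilt [-0.     0.002]
[120.27752112 -53.26529732] [131.77142074 -43.62733739]
```

Call:
send_rows([
  [0, -0.2, 1, 0, 0, 0, -1],
  [0, -0.2, 1, 0, 0, 0, -1],
  [0, 0, 1, 0, 0, 0, -1],
  [0, 0, 1, 0, 0, 0, -1],
  [0, 0, 0.86, 0, 0, 0, -1],
  [0, 0, 0, 0, 0, 0, -1],
])

```text
clock: 15.05
ee_pos: [662.0, 55.4, 17.1]
ee_rot: [[-0.999, -0.037, -0.006], [-0.037, 0.999, -0.002], [0.006, -0.002, -1.0]]
ft_force: [-0.5, 0.3, -1.0]
finger_gap: -0.2
grasp_force: 0.0
```

```bash
python3 -c "
from arc import *
st();rows(np.arange(0,1.21,.1),-1,66)"
```

```text
t 15.05 tcp board [130.5 -48.6] z 17.1 F board [-0.4  0.3] -1.0 gap -0.2 yawerr deg -0.05 tilt [-0.006 -0.002]
0.0 [120.3 -53.3] row 0.41 -0.19
0.1 [116.2 -58.9] row 0.16 -0.23
0.2 [111.5 -64.2] row 0.19 -0.21
0.3 [106.1 -69. ] row 0.21 -0.19
0.4 [100.2 -73.3] row 0.24 -0.17
0.5 [ 93.7 -77. ] row 0.26 -0.15
0.6 [ 86.7 -79.9] row 0.28 -0.12
0.7 [ 79.4 -82. ] row 0.29 -0.09
0.8 [ 73.5 -83.5] row 0.23 -0.06
0.9 [ 67.4 -84.5] row 0.24 -0.04
1.0 [ 61.1 -84.9] row 0.25 -0.02
1.1 [ 54.7 -84.6] row 0.26 0.01
1.2 [ 48.2 -83.7] row 0.26 0.04
```

Call:
send_rows([
  [0.21, -0.1, 0, 0, 0, 0, -1],
  [0.2, -0.09, 0, 0, 0, 0, -1],
  [0.16, -0.23, 0, 0, 0, 0, -1],
  [0.19, -0.21, 0, 0, 0, 0, -1],
  [0.21, -0.19, 0, 0, 0, 0, -1],
  [0.24, -0.17, 0, 0, 0, 0, -1],
  [0.26, -0.15, 0, 0, 0, 0, -1],
  [0.28, -0.12, 0, 0, 0, 0, -1],
  [0.29, -0.09, 0, 0, 0, 0, -1],
  [0, 0, 0, 0, 0, 0, -1],
])

```text
clock: 16.05
ee_pos: [613.3, 20.7, 19.8]
ee_rot: [[-0.999, -0.037, -0.003], [-0.037, 0.999, -0.001], [0.003, -0.001, -1.0]]
ft_force: [0.3, -0.4, -0.1]
finger_gap: -0.1
grasp_force: 0.0
```

Call:
send_rows([
  [0.23, -0.06, 0, 0, 0, 0, -1],
  [0.24, -0.04, 0, 0, 0, 0, -1],
  [0.25, -0.02, 0, 0, 0, 0, -1],
  [0, 0, 0, 0, 0, 0, -1],
])

```text
clock: 16.45
ee_pos: [596.0, 17.7, 20.0]
ee_rot: [[-0.999, -0.038, -0.002], [-0.038, 0.999, -0.0], [0.002, -0.0, -1.0]]
ft_force: [0.8, 0.8, -0.1]
finger_gap: -0.1
grasp_force: 0.2
```

```bash
python3 -c "
from arc import *
st();rows(np.arange(1.05,1.45,.05),-1,66)"
```

```text
t 16.45 tcp board [ 63.2 -83.8] z 20.0 F board [0.9 0.8] -0.1 gap -0.1 yawerr deg 0.03 tilt [-0.002 -0.   ]
1.05 [ 57.9 -84.8] row 0.21 -0.04
1.1 [ 54.7 -84.6] row 0.13 0.01
1.15 [ 51.4 -84.2] row 0.13 0.01
1.2 [ 48.2 -83.7] row 0.13 0.02
1.25 [ 44.9 -83. ] row 0.13 0.03
1.3 [ 41.6 -82.1] row 0.13 0.04
1.35 [ 38.4 -81. ] row 0.13 0.04
1.4 [ 35.2 -79.8] row 0.13 0.05
```

Call:
send_rows([
  [0.13, -0.02, 0, 0, 0, 0, -1],
  [0.13, 0, 0, 0, 0, 0, -1],
  [0.13, 0.01, 0, 0, 0, 0, -1],
  [0, 0, 0, 0, 0, 0, -1],
])

```text
clock: 16.85
ee_pos: [587.0, 17.3, 20.0]
ee_rot: [[-0.999, -0.038, -0.001], [-0.038, 0.999, -0.0], [0.001, -0.0, -1.0]]
ft_force: [1.9, 0.7, 0.4]
finger_gap: 0.4
grasp_force: 0.4
```

Call:
send_rows([
  [0.07, 0.01, 0, 0, 0, 0, -1],
  [0.07, 0.01, 0, 0, 0, 0, -1],
  [0, 0, 0, 0, 0, 0, -1],
])

```text
clock: 17.15
ee_pos: [583.9, 17.8, 20.1]
ee_rot: [[-0.999, -0.038, -0.0], [-0.038, 0.999, -0.0], [0.0, -0.0, -1.0]]
ft_force: [1.0, 0.9, 0.5]
finger_gap: 0.5
grasp_force: 0.6
```

Call:
send_rows([
  [0.07, 0.01, 0, 0, 0, 0, -1],
  [0.07, 0.02, 0, 0, 0, 0, -1],
  [0, 0, 0, 0, 0, 0, -1],
])

```text
clock: 17.45
ee_pos: [581.3, 18.5, 20.2]
ee_rot: [[-0.999, -0.038, 0.002], [-0.038, 0.999, 0.0], [-0.002, -0.0, -1.0]]
ft_force: [2.7, 0.0, -0.7]
finger_gap: 0.1
grasp_force: 1.4
```

Call:
send_rows([
  [0.07, 0.01, 0, 0, 0, 0, -1],
  [0.07, 0.02, 0, 0, 0, 0, -1],
  [0, 0, 0, 0, 0, 0, -1],
])

```text
clock: 17.75
ee_pos: [579.2, 19.1, 20.4]
ee_rot: [[-0.999, -0.038, 0.004], [-0.038, 0.999, 0.0], [-0.004, -0.0, -1.0]]
ft_force: [6.3, 0.3, -2.2]
finger_gap: -0.2
grasp_force: 2.4
```

Call:
send_rows([
  [0.07, 0.01, 0, 0, 0, 0, -1],
  [0.07, 0.02, 0, 0, 0, 0, -1],
  [0, 0, 0, 0, 0, 0, -1],
])

```text
clock: 18.05
ee_pos: [577.6, 19.5, 20.6]
ee_rot: [[-0.999, -0.038, 0.008], [-0.038, 0.999, 0.0], [-0.008, -0.0, -1.0]]
ft_force: [9.0, -0.5, -4.3]
finger_gap: -0.0
grasp_force: 3.4
```

```bash
python3 -c "
from arc import *
st()"
```

```text
t 18.05 tcp board [ 44.8 -81.3] z 20.6 F board [ 8.9 -0.8] -4.3 gap -0.0 yawerr deg 0.0 tilt [0.008 0.   ]
```

Call:
send_rows([
  [0.07, 0.01, 0, 0, 0, 0, -1],
  [0.03, 0.01, 0, 0, 0, 0, -1],
  [0, 0, 0, 0, 0, 0, -1],
  [0, 0, 0, 0, 0, 0, -1],
])

```text
clock: 18.45
ee_pos: [576.1, 19.6, 20.9]
ee_rot: [[-0.999, -0.037, 0.01], [-0.037, 0.999, -0.0], [-0.01, -0.0, -1.0]]
ft_force: [9.7, -1.0, -3.4]
finger_gap: 0.3
grasp_force: 3.9
```

Call:
send_rows([
  [-0.3, -0.02, 0, 0, 0, 0, -1],
  [-0.4, -0.2, 0, 0, 0, 0, -1],
  [-0.6, -0.3, 0, 0, 0, 0, -1],
  [-0.6, 0, -0.5, 0, 0, 0, -1],
  [0, 0, -1, 0, 0, 0, -1],
  [0, 0, -1, 0, 0, 0, -1],
  [0, 0, -1, 0, 0, 0, -1],
  [0, -1, -1, 0, 0, 0, -1],
  [0, -1, 0, 0, 0, 0, -1],
  [0, -1, 0, 0, 0, 0, -1],
])

```text
clock: 19.45
ee_pos: [620.5, -66.9, 133.1]
ee_rot: [[-0.999, -0.039, -0.003], [-0.039, 0.999, 0.0], [0.003, 0.0, -1.0]]
ft_force: [-0.6, -0.3, -0.3]
finger_gap: 0.0
grasp_force: 0.0
```

Call:
send_rows([
  [0, -1, 0, 0, 0, 0, -1],
  [0, -1, 0, 0, 0, 0, -1],
  [0, 0, 0, 0, 0, 0, -1],
  [0, 0, 0, 0, 0, 0, -1],
])

```text
clock: 19.85
ee_pos: [622.1, -116.5, 131.9]
ee_rot: [[-0.999, -0.036, -0.004], [-0.036, 0.999, 0.001], [0.004, 0.001, -1.0]]
ft_force: [0.5, 0.5, -0.2]
finger_gap: -0.3
grasp_force: 0.0
```

Run:
```python
from st import *
st()
c=save("top","t4.png");d=save("scene","s4.png")
cv2.imwrite('pics/c5.png',np.hstack([cv2.resize(cv2.imread('pics/t4.png')[140:275,180:310],(390,405),interpolation=2),cv2.resize(cv2.imread('pics/s4.png')[165:300,180:310],(390,405),interpolation=2)]))
hsv=cv2.cvtColor(c["frame"],cv2.COLOR_RGB2HSV)
p,s,_=blob((hsv[...,1]<50)&(hsv[...,2]>150),(212.5,176.5));print('cap',p,s,R.T@(ray(c,*p,56)[:2]-t[:2]))
```

```text
t 19.85 tcp board [  84.2 -218.9] z 131.9 F board [0.5 0.4] -0.2 gap -0.3 yawerr deg -0.07 tilt [-0.004  0.001]
cap [211.94095941 174.95202952] [203 165  19  20 271] [58.30771043 23.08351683]
```

View pics/c5.png

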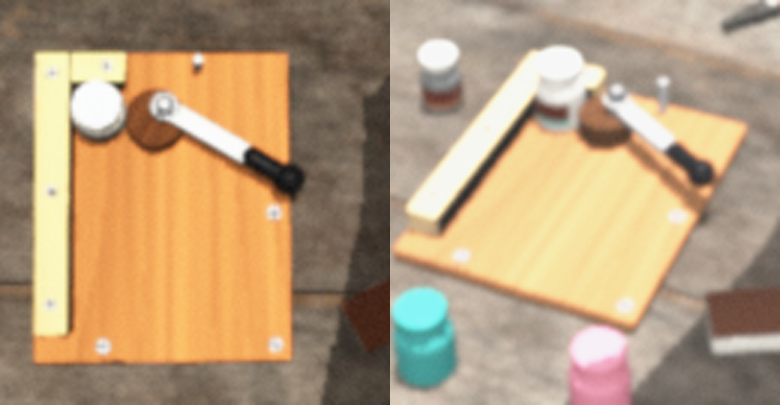

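The cam touches the bottle, which is still in the corner at (98,110). The ball is at (290,178). A quick check of the angle and of any bottle shift before handing in.

Run:
```python
from st import *
tb=lambda w:R.T@(w[:2]-t[:2])
for f in('t3.png','t4.png'):
    c=load(f);hsv=cv2.cvtColor(c["frame"],cv2.COLOR_RGB2HSV);
    for v in(150,200):
        p,s,_=blob((hsv[...,1]<50)&(hsv[...,2]>v),(212.5,176.5));print(f,v,s,tb(ray(c,*p,56)))
b=tb(ray(c,180+290.5/3-.5,140+178.5/3-.5,32.5));d=b-[62,-16];print(b,np.hypot(*d),'q',-np.arctan2(d[1],d[0])-.873)
```

```text
t3.png 150 [203 159  19  26 370] [63.4312513  22.70578269]
t3.png 200 [203 159  19  24 333] [65.12517297 22.90112903]
t4.png 150 [203 165  19  20 271] [58.30771043 23.08351683]
t4.png 200 [203 165  18  18 232] [59.65218857 23.59630593]
[ 18.21017157 -90.8269695 ] 86.6984684935049 q 1.2272731996604198
```

```bash
python3 -c "
from plant import *
print(close_job())"
```

```text
the job is handed in; nothing more can be done
None
```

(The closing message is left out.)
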